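Change over the pans on the hotplate

ROBOT

A 7-joint arm with a two-finger parallel gripper is mounted at the origin on a cart in front of the work surface, level with it; the furniture and walls round the work are solid. World frame = base frame: x ahead of the robot, y to its left, z up, the work surface at z = 0. Lengths are in mm, angles in rad, forces in N, time in s.
With the tool pointing down it reaches from about 425 to 875 mm from the base axis. Payload 8.4 kg.
Tool frame: the origin (TCP) lies midway between the tips of the shut fingers; the grasp point (between the pads) lies 19 mm behind it; z points along the fingers, y is the line along which they close (so a half turn about z gives the same grasp; the last joint's range is limited). The gripper opens to 87 mm and grips with 3 to 60 N. Pads are 19 mm wide; open, the fingers measure 117 mm over their backs; the gripper's body (75 mm by 190 mm) begins 51 mm behind the grasp point.
Start: joints at [-1.347, 0.333, 0.04, 1.465, -0.013, 1.343, -0.059], TCP at [206.196, 616.398, 222.546] pointing down, gripper open.
Joint ranges: [-2.58, 2.58], [-0.38, 2.09], [-1.3, 1.39], [0.25, 2.4], [-1.5, 4.64], [0.08, 2.09], [-2.65, 2.65]. Speed limits (rad/s): [2.22, 2.22, 2.79, 2.79, 3.14, 3.14, 3.14].

INTERFACE

Orientations are given as a rotation vector (axis times angle).
In Python, from workcell import ctrl gives the robot as it stands.
- The arm moves only by the tool pendant, called after ">>>" by a JSON object that holds its "method" and its "body", one argument or row to a line. Schema: {"type":"object","properties":{"moves":{"type":"array","items":{"type":"array","items":{"type":"array","items":{"type":"number"},"minItems":6,"maxItems":6},"minItems":1,"maxItems":8},"minItems":1,"maxItems":1},"finger_gap":{"type":"number"},"grip_n":{"type":"number"},"only":{"type":"string"},"quiet":{"type":"boolean"},"lines":{"type":"string"}},"required":["moves"],"additionalProperties":false}. moves is a list that holds a single list of rows (three levels of brackets), with 1 to 8 rows, each of 6 numbers: dx, dy, dz in mm, then a rotation vector rx, ry, rz in rad; each row is the pose to reach, as a shift and turn from the pose commanded when the call began, along the tool's axes at that moment; what a row does not reach only later rows make up. A row lasts 1/12 s, in which the tool goes at most 41.7 mm and 0.125 rad, less where a joint would pass 70% of its speed; a pose out of reach is approached as far as the arm can. finger_gap is the opening from 0.0 (shut) to 1.0 (fully open), set as the call begins (left out keeps the last). The fingers move at their own pace and stop on an object; grip_n is the grip in N (left out, the last holds). Time passes only in rows, so rows that do not move let the fingers close. The tool returns the time, the measured TCP pose, the force, the opening and the grip force at its end. only (a regular expression) keeps the lines of the reply that match it, lines (a string "A,B") keeps lines A to B, and quiet returns only ok. Input that does not fit is refused with a message, and nothing moves.
- ctrl.read_state(): the state, without advancing time (a new reading comes with each control period).
- ctrl.snapshot(name): name is "scene" or "side" or "wrist"; returns (picture, depth): 480x640x3 uint8, red, green, blue; 480x640 float32, mm along the optical axis (not along the pixel's ray), 0 where there is no reading.
- ctrl.get_calibration(name): a dict with "intrinsics" (3x3 intrinsics, pixels), "R" (3x3) and "t" (3): a world point X has camera coordinates R X + t. Camera axes: x right, y down, z forward; pixel columns grow to the right and rows downward; lengths in mm; the calibration is good to about 2 mm. A picture is of the moment at which its call begins: read the wrist's pose just before it. get_calibration takes no time and is no camera call; for the wrist camera it gives the pose at the moment of the call.
- ctrl.sign_off(): hands the job in; it is judged then, once.
The state is a dict: "clock": time; "joint_pos": joint angles; "qd": joint speeds; "tau": joint torques, N m; "eef_pos": TCP position; "tcp_rot": TCP orientation; "ft_force": force on the tool from outside, world axes, zero at the start; "ft_torque": the same for the moment, N m; "gripper_width": opening from 0.0 (shut) to 1.0 (fully open); "gripper_force": force on a finger pad.
Only numpy, scipy, OpenCV 4.12 (cv2) and the standard library are available. Lean on these libraries where they do the work, as an engineer would, in place of code of your own. Each camera call takes 0.05 s, during which the arm holds its last target. There are 200 camera calls.

TASK

The pan with the green handle has finished heating on the red ring: slide it across the hotplate into the empty blue ring and let go, then slide the pan with the orange handle from the white ring into the red ring and let go. Never lift or tip a pan: both stay flat on the hotplate all the time. Each must end up wholly inside its ring with its handle pointing straight out over the hotplate's front edge, the side with the dials, and the bottle, timer and pen nearby are to be left alone.

Things in the scene. Friction and masses are not known exactly. Their poses are not given: they have to be found in the camera images.
- hotplate: white bench hotplate, 190 x 460 x 45 mm, flat dark top; fixed. Origin: centre of its underside; top surface at z = 45 mm. Front edge with three small dials (not used) is towards its own -x; long side along its y. Three rings are printed on the top in a row along y, 160 mm apart: red in the middle, blue and white at the ends
- mark_red: red ring printed flat on the hotplate, the heating place in the middle of the hotplate, where the green pan starts; inner radius 58 mm, line 4 mm wide. Origin: ring centre, on the hotplate's top surface; axes as the hotplate's
- mark_blue: blue ring printed flat on the hotplate, the resting place at one end of the hotplate (left or right), empty at the start; inner radius 58 mm, line 4 mm wide. Origin: ring centre, on the hotplate's top surface; axes as the hotplate's
- mark_white: white ring printed flat on the hotplate, the waiting place at the other end of the hotplate, where the orange pan starts; inner radius 58 mm, line 4 mm wide. Origin: ring centre, on the hotplate's top surface; axes as the hotplate's
- pan_green: steel pan, green handle: round, 92 mm wide (lid rim 98), 78 mm tall, lid knob to 95; lid fixed on. Origin: centre of its underside, z up. Handle level along the pan's own -x: a grip bar 16 mm wide, 43 to 61 mm above the underside, 64 to 136 mm from the pan's axis (hold across it at about 100). 0.2 to 0.4 kg, ordinary friction
- pan_orange: steel pan, orange handle: round, 92 mm wide (lid rim 98), 78 mm tall, lid knob to 95; lid fixed on. Origin: centre of its underside, z up. Handle level along the pan's own -x: a grip bar 16 mm wide, 43 to 61 mm above the underside, 64 to 136 mm from the pan's axis (hold across it at about 100). 0.2 to 0.4 kg, ordinary friction
- dropper: dropper bottle, 32 mm in diameter and 90 mm tall, standing on the table: a bystander to leave where it is. Origin: centre of its underside
- clock_timer: off-white timer with a face knob, 76 x 72 x 66 mm, on the table: a bystander to leave where it is. Origin: centre of its underside
- pen: red and black marker pen, 11 x 102 x 12 mm, lying on the table in front of the hotplate: a bystander to leave where it is. Origin: centre of its underside

How it is judged (in metres and radians):
On the way, in this order (a step that is already met when the one before it is completed fails the run):
1. the green pan stands released inside the blue ring, handle to the front, while the orange pan still waits at the white ring (horizontal distance between pan_green and mark_blue below 0.012 m and angle between the x axis of pan_green and the x axis of hotplate, either way round below 0.2 rad and z of pan_green in the frame of hotplate between 0.042 and 0.049 m and angle between pan_green's own z axis and vertical below 0.06 rad and linear speed of pan_green below 0.015 m/s and contact force between the fingers and pan_green below 0.2 N and horizontal distance between pan_orange and mark_white below 0.05 m), for 0.2 s.
2. the orange pan stands released inside the red ring, handle to the front (horizontal distance between pan_orange and mark_red below 0.012 m and angle between the x axis of pan_orange and the x axis of hotplate, either way round below 0.2 rad and z of pan_orange in the frame of hotplate between 0.042 and 0.049 m and angle between pan_orange's own z axis and vertical below 0.06 rad and linear speed of pan_orange below 0.015 m/s and contact force between the fingers and pan_orange below 0.2 N), for 0.2 s.
At the end, for the whole second after the job is handed in: The green pan stands in the blue ring and the orange pan in the red ring, each within 12 mm of the ring's centre (wholly inside the ring), its handle within 0.2 rad of straight out to the front, flat on the hotplate, at rest and released (all of step 2 and horizontal distance between pan_green and mark_blue below 0.012 m and angle between the x axis of pan_green and the x axis of hotplate, either way round below 0.2 rad and z of pan_green in the frame of hotplate between 0.042 and 0.049 m and angle between pan_green's own z axis and vertical below 0.06 rad and linear speed of pan_green below 0.015 m/s and contact force between the fingers and pan_green below 0.2 N); the robot touches nothing.
It fails at once if a pan is lifted off the hotplate (more than 8 mm) (z of any of pan_green, pan_orange in the frame of hotplate above 0.053 m).
It fails at once if a pan slips off the hotplate (z of any of pan_green, pan_orange in the frame of hotplate below 0.035 m).
It fails at once if a pan is tipped (more than 0.2 rad) (angle between any of pan_green, pan_orange's own z axis and vertical above 0.2 rad).
It fails at once if the dropper bottle, timer or pen is disturbed (moved more than 30 mm) (distance of any of dropper, clock_timer, pen from where it was at the start of the episode above 0.03 m).
It also fails if it takes over 54 s, if anything falls off the work surface, if the arm or the gripper's body presses on something with over 40 N, if the wrist force passes 120 N, or if a joint passes its speed limit or range.

## Working session

There is one attempt and no reset: what is moved stays moved. The work goes in short steps, Python scripts to look and compute and a tool call to move; the robot and the scene stay as the last step left them, time stands still between calls to the robot, and variables do not carry over. Pictures are saved under pics/ and viewed, at most 10 in all, crops included, and the job is handed in when it is done.

```bash
ls; mkdir -p pics; python3 - <<'E'
from workcell import ctrl
import cv2,numpy as np
for n in("scene","side"):
    p,d=ctrl.snapshot(n); cv2.imwrite(f"pics/{n}0.png",p[:,:,::-1]); np.save(f"pics/{n}0.npy",d)
    c=ctrl.get_calibration(n); print(n,-np.array(c["R"]).T@c["t"],np.round(c["R"],2).tolist())
s=ctrl.read_state();print(s)
E
```

```text
pics
workcell.py
scene [-352.02563854  536.00475237  493.41206759] [[-0.51, -0.86, -0.0], [-0.36, 0.21, -0.91], [0.78, -0.46, -0.41]]
side [ 249.81279249 -602.58537281  607.14864849] [[0.94, -0.35, 0.0], [-0.22, -0.59, -0.78], [0.28, 0.73, -0.63]]
{'clock': 0.1, 'joint_pos': array([-1.34722132,  0.3338352 ,  0.03988228,  1.46617831, -0.01337303,
        1.34328699, -0.05849002]), 'qd': array([ 0.00026971, -0.0025694 ,  0.00122144, -0.00305798,  0.00096254,
        0.00051366, -0.00089026]), 'tau': array([ 3.72443406e-03, -6.57809758e+01,  1.33963846e+00, -4.04706967e+01,
       -5.97440056e-02,  4.08803578e-02,  7.63325215e-05]), 'eef_pos': array([206.08587341, 616.02400485, 221.75381645]), 'tcp_rot': array([-5.04810672e-01, -3.10065986e+00,  2.25927190e-03]), 'ft_force': array([ 0.73471373,  0.4604111 , -0.70284542]), 'ft_torque': array([-0.02671608,  0.02051933, -0.06830115]), 'gripper_force': 0.0, 'gripper_width': 0.9998372865472208}
```

View pics/scene0.png

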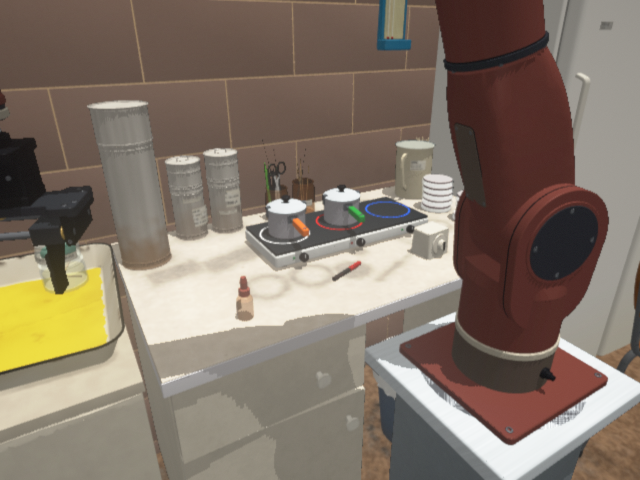

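View pics/side0.png

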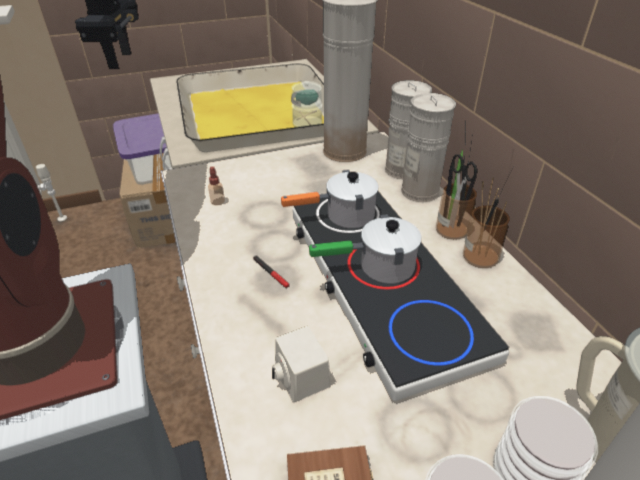

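The side view shows blue ring empty at (430,331), red ring with green pan (390,250), handle (330,248), orange pan (350,200), handle (300,199). The timer is at (300,362) and the pen at (271,271). In the scene view the blue ring is at (388,209).

```bash
cat > h.py <<'E'
import cv2,numpy as np
from workcell import ctrl
from scipy.optimize import least_squares
def cal(n):
    c=ctrl.get_calibration(n); return np.array(c["intrinsics"]),np.array(c["R"]),np.array(c["t"])
def onplane(n,uv,z,c=None):
    K,R,t=c or cal(n); o=-R.T@t
    d=(np.c_[uv,np.ones(len(uv))]@np.linalg.inv(K).T)@R
    return o+d*((z-o[2])/d[:,2])[:,None]
def cloud(n,d,c=None):
    K,R,t=c or cal(n); v,u=np.mgrid[:480,:640]
    P=np.dstack([(u-K[0,2])/K[0,0]*d,(v-K[1,2])/K[1,1]*d,d])
    return (P-t)@R
def hsv(p): return cv2.cvtColor(p,cv2.COLOR_RGB2HSV)
RANGE={"blue":[((105,150,80),(130,255,255))],"red":[((0,170,90),(4,255,255)),((174,170,90),(180,255,255))],
 "green":[((50,120,40),(75,255,255))],"orange":[((6,170,90),(16,255,255))]}
def mask(h,c):
    m=np.zeros(h.shape[:2],bool)
    for a,b in RANGE[c]: m|=cv2.inRange(h,a,b)>0
    return m
def circ(P,r=None):
    f=lambda q:np.hypot(P[:,0]-q[0],P[:,1]-q[1])-(r or q[2])
    s=least_squares(f,[*P[:,:2].mean(0),50],loss="soft_l1",f_scale=2); return s.x,np.abs(f(s.x)).mean()
E
cat > m.py <<'E'
from h import *
import sys
for n in("side","scene"):
    p,d=ctrl.snapshot(n); h=hsv(p); C=cloud(n,d); 
    for c in("blue","red"):
        m=mask(h,c)&(abs(C[:,:,2]-45)<8)&(d>0)
        v,u=np.nonzero(m); 
        if len(u)<20: print(n,c,"few",len(u)); continue
        P=onplane(n,np.c_[u,v],45); q,e=circ(P,60); q2,_=circ(P); print(n,c,len(u),q[:2].round(1),"free",q2.round(1),"err",e.round(2),"meas z",np.median(C[m][:,2]).round(1))
    for c in("green","orange"):
        m=mask(h,c)&(C[:,:,2]>80)&(C[:,:,2]<115)&(d>0); H=C[m]
        if len(H)<20: print(n,c,"few");continue
        H=H[H[:,2]>np.percentile(H[:,2],90)-4]
        rc=cv2.minAreaRect(H[:,:2].astype(np.float32)); vx=cv2.fitLine(H[:,:2].astype(np.float32),cv2.DIST_HUBER,0,.01,.01).ravel()
        ctr=H.mean(0)
        G=C[(d>0)&(C[:,:,2]>118)&(C[:,:,2]<150)&(np.hypot(C[:,:,0]-ctr[0],C[:,:,1]-ctr[1])<170)]
        k=G[G[:,2]>134]; 
        print(n,c,len(H),"handle rect",np.round(rc[0],1),np.round(rc[1],1),"dir",vx[:2].round(3),"ztop",np.percentile(H[:,2],90).round(1),"knob",k[:,:2].mean(0).round(1) if len(k) else 0,len(k))
E
python3 m.py
```

```text
side blue 737 [ 568.3 -212.1] free [ 568.3 -212.    60.2] err 1.41 meas z 46.5
side red 223 [568.5 -51.9] free [568.6 -51.7  60.2] err 1.01 meas z 46.6
side green 257 handle rect [473.7 -42.1] [17.  69.1] dir [ 0.988 -0.156] ztop 108.3 knob [569.4 -16.1] 162
side orange 124 handle rect [471.  106.4] [10.4 68.3] dir [ 0.994 -0.114] ztop 108.2 knob [570.1  95. ] 82
scene blue 51 [ 568.4 -213.6] free [ 568.5 -213.7   60.1] err 1.6 meas z 45.0
scene red few 16
scene green 66 handle rect [470.1 -39. ] [15.7 67.4] dir [ 0.983 -0.184] ztop 106.2 knob [565.    5.8] 51
scene orange 69 handle rect [467.8 113.5] [13.7 69.6] dir [ 0.986 -0.166] ztop 106.5 knob [565.5 101. ] 37
```

```bash
cat > go.py <<'E'
# go.py x y z angle_deg(of tool y, world) : shift in tool axes from measured pose
import sys,numpy as np
from scipy.spatial.transform import Rotation as Ro
from workcell import ctrl
s=ctrl.read_state(); R=Ro.from_rotvec(s["tcp_rot"])
x,y,z,a=map(float,sys.argv[1:]); a=np.radians(a)
ty=np.array([np.cos(a),np.sin(a),0]);tz=np.array([0,0,-1.]);T=Ro.from_matrix(np.c_[np.cross(ty,tz),ty,tz])
ry=R.as_matrix()[:,1]
print("now",s["eef_pos"].round(1),"yaw",np.degrees(np.arctan2(ry[1],ry[0])).round(2),"d",R.inv().apply(np.array([x,y,z])-s["eef_pos"]).round(1),"rot",(R.inv()*T).as_rotvec().round(4))
E
python3 go.py 440 330 220 80.5; python3 go.py 472 -41 220 80.5
python3 - <<'E'
from h import *
import numpy as np
for n in("side","scene"):
    d=np.load(f"pics/{n}0.npy");C=cloud(n,d);C=C[d>0]
    for lo,hi in((10,70),(150,400)):
        q=C[(C[:,2]>lo)&(C[:,2]<hi)&(C[:,0]>200)&(C[:,0]<800)&(abs(C[:,1])<600)]
        H,_,_=np.histogram2d(q[:,0],q[:,1],bins=[range(200,801,50),range(-600,601,50)])
        print(n,lo,hi);print((H>3).astype(int).astype(str).tolist().__len__());[print(200+50*i,''.join('#' if k>3 else '.' for k in r)) for i,r in enumerate(H)]
E
```

```text
now [206.1 616.1 222. ] yaw 71.5 d [-312.6 -197.2    2.2] rot [-0.001 -0.    -0.157]
now [206.1 616.1 222. ] yaw 71.5 d [-460.6 -538.8    2.6] rot [-0.001 -0.    -0.157]
side 10 70
12
200 ........................
250 ........................
300 ....##.##........##...##
350 ....##.##...##...##...#.
400 ...#.#.#...##.........#.
450 ...#..##########.....##.
500 ...#..##########.....##.
550 ..###.#####.##.......##.
600 ..#...######.##....#####
650 ...##.######.###...#.###
700 ....#.....####.###.#....
750 ..........########......
side 150 400
12
200 ......................##
250 ........................
300 ........................
350 ........................
400 ........................
450 ........................
500 ........................
550 ........................
600 ...................##...
650 ...##..............##...
700 ...##.........####.##...
750 ..........#########.....
scene 10 70
12
200 ........................
250 ........................
300 .......##........##...##
350 .......##...##........#.
400 ......................#.
450 ...##.##########......#.
500 ...#..##########.....##.
550 ..###.####.##.##.....##.
600 #...#.###..##.##...#####
650 #..##.###.##..##...#.##.
700 #..##.....##.#.####..##.
750 #...#.....##.######.....
scene 150 400
12
200 ......................##
250 #.......................
300 #.......................
350 #.......................
400 ........................
450 ........................
500 ........................
550 ........................
600 ...................###..
650 #.###..............###..
700 #####..........#######..
750 #####.....#########.....
```

>>> {"method": "pendant", "body": {
  "moves": [
    [[-39,-25,0,0,0,-0.02],[-78,-50,0,0,0,-0.04],[-117,-75,0,0,0,-0.06],[-156,-99,0,0,0,-0.08],[-195,-124,0,0,0,-0.1],[-234,-148,0,0,0,-0.12],[-273,-172,0,0,0,-0.14],[-312,-197,0,0,0,-0.157]]
  ]
}}

```text
clock: 0.87
eef_pos: [417.9, 356.4, 222.6]
tcp_rot: [0.258, 3.131, 0.0]
ft_force: [0.4, 1.5, 0.7]
gripper_width: 0.999
gripper_force: 0.0
```

```bash
python3 go.py 472 -41 190 80.5
```

```text
now [417.9 356.4 222.6] yaw 80.56 d [-118.5 -383.2   32.5] rot [ 0.0003 -0.      0.0011]
```

>>> {"method": "pendant", "body": {
  "moves": [
    [[-10,-38,4,0,0,0],[-20,-77,8,0,0,0],[-30,-115,12,0,0,0],[-40,-154,16,0,0,0],[-50,-193,20,0,0,0],[-60,-231,24,0,0,0],[-70,-270,28,0,0,0],[-80,-309,32,0,0,0]]
  ]
}}

```text
clock: 1.53
eef_pos: [444.6, 38.4, 190.5]
tcp_rot: [0.26, 3.131, 0.001]
ft_force: [2.1, 0.3, 0.2]
gripper_width: 0.998
gripper_force: 0.0
```

>>> {"method": "pendant", "body": {
  "moves": [
    [[-7,-26,0,0,0,0],[-13,-51,0,0,0,0],[-13,-51,0,0,0,0],[-13,-51,0,0,0,0]]
  ]
}}

```text
clock: 1.87
eef_pos: [449.3, -13.3, 190.6]
tcp_rot: [0.265, 3.13, 0.001]
ft_force: [0.0, -0.0, 0.7]
gripper_width: 1.002
gripper_force: 0.0
```

```bash
python3 go.py 472 -41 190 80.5
cat > w.py <<'E'
from h import *
import sys
c=cal("wrist");p,d=ctrl.snapshot("wrist");cv2.imwrite(sys.argv[1],p[:,:,::-1]);C=cloud("wrist",d,c);h=hsv(p)
for k in("green","orange"):
    m=mask(h,k)&(d>0)&(C[:,:,2]>85)&(C[:,:,2]<115)
    if m.sum()<50: print(k,"few",m.sum());continue
    H=C[m];z=np.percentile(H[:,2],80);v,u=np.nonzero(m&(C[:,:,2]>z-5))
    P=onplane("wrist",np.c_[u,v],106,c)[:,:2].astype(np.float32);r=cv2.minAreaRect(P);l=cv2.fitLine(P,cv2.DIST_HUBER,0,.01,.01).ravel()
    print(k,len(u),"ztop",z.round(1),"rect",np.round(r[0],1),np.round(r[1],1),"line",l.round(3),"xrange",P[:,0].min().round(1),P[:,0].max().round(1))
for k in("red","blue"):
    m=mask(h,k)&(d>0)&(abs(C[:,:,2]-45)<8);v,u=np.nonzero(m)
    if len(u)<100: print(k,"few",len(u));continue
    q,e=circ(onplane("wrist",np.c_[u,v],45,c),60);print(k,len(u),q[:2].round(1),e.round(2))
E
python3 w.py pics/w1.png
```

```text
now [449.3 -13.3 190.6] yaw 80.32 d [-27.1 -23.5   0.6] rot [ 0.0005  0.0001 -0.0031]
green 2217 ztop 104.9 rect [466.9 -41. ] [15.3 61.2] line [ 9.7900e-01 -2.0400e-01  4.6820e+02 -4.1348e+01] xrange 436.3 497.9
orange 2869 ztop 104.8 rect [469.7 107.6] [16.8 70.3] line [ 9.95000e-01 -9.50000e-02  4.69877e+02  1.07328e+02] xrange 434.3 505.3
red 831 [567.1 -54.4] 1.09
blue 164 [ 564.8 -212.6] 1.31
```

View pics/w1.png

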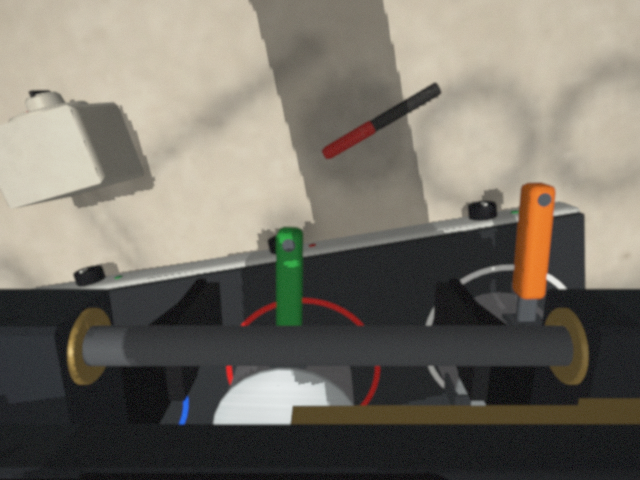

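The wrist view shows the green handle at (290,275), the orange handle at (537,240), the pen at (380,120) and the timer at (60,155). The grasp column is clear, so I'm moving over the handle and down.

>>> {"method": "pendant", "body": {
  "moves": [
    [[-14,-12,0,0,0,0],[-27,-24,0,0,0,0.008],[-27,-24,28,0,0,0.008],[-27,-24,56,0,0,0.008],[-27,-24,84,0,0,0.008],[-27,-24,100,0,0,0.008],[-27,-24,110,0,0,0.008],[-27,-24,110,0,0,0.008]]
  ]
}}

```text
clock: 2.58
eef_pos: [470.7, -39.2, 78.8]
tcp_rot: [-0.27, -3.127, 0.002]
ft_force: [-0.5, 1.2, 0.1]
gripper_width: 0.997
gripper_force: 0.0
```

>>> {"method": "pendant", "body": {
  "moves": [
    [[0,0,0,0,0,0],[0,0,0,0,0,0],[0,0,0,0,0,0],[0,0,0,0,0,0],[0,0,0,0,0,0],[0,0,0,0,0,0],[0,0,0,0,0,0],[0,0,0,0,0,0]]
  ],
  "finger_gap": 0,
  "grip_n": 30
}}

```text
clock: 3.25
eef_pos: [472.0, -40.3, 80.7]
tcp_rot: [0.273, 3.13, 0.0]
ft_force: [-0.6, -0.3, -0.7]
gripper_width: 0.483
gripper_force: 0.0
```

```bash
python3 go.py 468 -213 80 90
```

```text
now [472.  -40.3  80.7] yaw 80.04 d [ -25.9 -170.8    0.7] rot [ 1.000e-04  1.000e-04 -1.739e-01]
```

>>> {"method": "pendant", "body": {
  "moves": [
    [[0,0,0,0,0,0],[0,0,0,0,0,0],[0,0,0,0,0,0],[0,0,0,0,0,0],[0,0,0,0,0,0],[0,0,0,0,0,0],[0,0,0,0,0,0],[0,0,0,0,0,0]]
  ]
}}

```text
clock: 3.92
eef_pos: [472.0, -40.3, 80.5]
tcp_rot: [-0.273, -3.13, 0.0]
ft_force: [0.7, -0.2, -1.8]
gripper_width: 0.181
gripper_force: 29.7
```

```bash
python3 m.py | grep side
```

```text
side blue 736 [ 568.3 -212.1] free [ 568.3 -212.    60.2] err 1.4 meas z 46.5
side red 206 [568.5 -52. ] free [568.6 -51.8  60.1] err 1.02 meas z 46.6
side green 23 handle rect [603.6  10.5] [343.7  11.5] dir [0.961 0.277] ztop 106.7 knob [569.8 -62.4] 114
side orange 52 handle rect [455.6 107. ] [38.2  8.9] dir [ 0.997 -0.082] ztop 107.4 knob 0 0
```

>>> {"method": "pendant", "body": {
  "moves": [
    [[-1,-5,0,0,0,-0.01],[-3,-15,0,0,0,-0.025],[-5,-28,0,0,0,-0.045],[-7,-42,0,0,0,-0.065],[-9,-56,0,0,0,-0.085],[-11,-70,0,0,0,-0.105],[-13,-84,0,0,0,-0.125],[-14,-92,0,0,0,-0.14]]
  ]
}}

```text
clock: 4.68
eef_pos: [469.6, -135.0, 80.6]
tcp_rot: [-0.052, -3.141, 0.0]
ft_force: [-0.2, 1.2, -0.2]
gripper_width: 0.177
gripper_force: 29.8
```

>>> {"method": "pendant", "body": {
  "moves": [
    [[0,0,0,0,0,0],[0,0,0,0,0,0]]
  ]
}}

```text
clock: 4.85
eef_pos: [469.6, -134.1, 80.5]
tcp_rot: [-0.056, -3.141, 0.001]
ft_force: [-0.2, -2.0, 0.5]
gripper_width: 0.182
gripper_force: 29.8
```

```bash
python3 go.py 468 -212.7 80.5 90
```

```text
now [ 469.6 -134.1   80.5] yaw 87.96 d [ -1.2 -78.6   0.1] rot [-0.0004 -0.0002 -0.0357]
```

>>> {"method": "pendant", "body": {
  "moves": [
    [[0,-8,0,0,0,-0.004],[0,-20,0,0,0,-0.01],[0,-34,0,0,0,-0.016],[-1,-48,0,0,0,-0.022],[-1,-62,0,0,0,-0.028],[-1,-73,0,0,0,-0.034],[-1,-78.6,0,0,0,-0.036],[-1,-78.6,0,0,0,-0.036]]
  ]
}}

```text
clock: 5.52
eef_pos: [468.0, -212.9, 80.5]
tcp_rot: [0.002, -3.141, 0.001]
ft_force: [-1.1, -0.7, 1.4]
gripper_width: 0.176
gripper_force: 29.8
```

>>> {"method": "pendant", "body": {
  "moves": [
    [[0,0,0,0,0,0],[0,0,0,0,0,0]]
  ]
}}

```text
clock: 5.68
eef_pos: [468.3, -211.6, 80.6]
tcp_rot: [-0.004, 3.141, -0.0]
ft_force: [0.2, -1.2, -0.1]
gripper_width: 0.187
gripper_force: 29.8
```

```bash
python3 go.py 468 -212.7 80.5 90; python3 - <<'E'
from h import *
for n in("side","scene"):
    p,d=ctrl.snapshot(n); x=[p[230:430,330:530],p[150:270,310:460]][n=="scene"]; cv2.imwrite(f"pics/g_{n}.png",cv2.resize(x,None,fx=3,fy=3,interpolation=2)[:,:,::-1])
    C=cloud(n,d);G=C[(d>0)&(C[:,:,2]>124.5+5)&(C[:,:,2]<150)&(np.hypot(C[:,:,0]-568,C[:,:,1]+212)<30)];print(n,len(G),G.min(0).round(1),G.max(0).round(1))
E
```

```text
now [ 468.3 -211.6   80.6] yaw 90.13 d [ 0.4 -1.1  0.1] rot [-0.0001  0.0001  0.0023]
side 171 [ 559.  -223.   132.3] [ 580.5 -204.6  142.6]Traceback (most recent call last):
  File "<stdin>", line 4, in <module>
    return umr_minimum(a, axis, None, out, keepdims, initial, where)
ValueError: zero-size array to reduction operation minimum which has no identity
```

View pics/g_side.png

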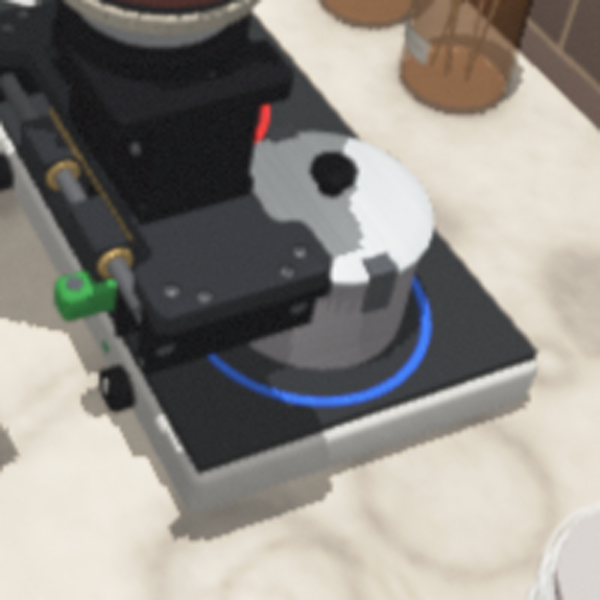

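The side crop shows the green pan inside the blue ring: knob at crop (334,172), ring visible all along its near side. Releasing and rising.

>>> {"method": "pendant", "body": {
  "moves": [
    [[0,0,0,0,0,0],[0,0,0,0,0,0],[0,0,0,0,0,0],[0,0,0,0,0,0],[0,0,0,0,0,0],[0,0,0,0,0,0],[0,0,0,0,0,0],[0,0,0,0,0,0]]
  ],
  "finger_gap": 1.0
}}

```text
clock: 6.45
eef_pos: [468.2, -212.0, 80.6]
tcp_rot: [0.003, -3.142, 0.0]
ft_force: [-0.2, -0.8, 0.4]
gripper_width: 0.702
gripper_force: 0.0
```

>>> {"method": "pendant", "body": {
  "moves": [
    [[0,0,-10,0,0,0],[0,0,-30,0,0,0],[0,0,-60,0,0,0],[0,0,-90,0,0,0],[0,0,-110,0,0,0],[0,0,-110,0,0,0]]
  ]
}}

```text
clock: 6.95
eef_pos: [470.3, -213.1, 195.5]
tcp_rot: [-0.002, 3.135, -0.001]
ft_force: [0.7, -1.2, 0.9]
gripper_width: 0.993
gripper_force: 0.0
```

>>> {"method": "pendant", "body": {
  "moves": [
    [[0,38,0,0,0,0],[0,77,0,0,0,0],[0,115,0,0,0,0],[0,154,0,0,0,0],[0,193,0,0,0,0],[0,231,0,0,0,0],[0,250,0,0,0,0],[0,250,0,0,0,0]]
  ]
}}

```text
clock: 7.62
eef_pos: [467.2, 42.9, 190.6]
tcp_rot: [0.014, -3.141, -0.001]
ft_force: [0.1, 0.1, -0.2]
gripper_width: 1.001
gripper_force: 0.0
```

```bash
python3 w.py pics/w2.png; python3 - <<'E'
from h import *
n="side";p,d=ctrl.snapshot(n);cv2.imwrite("pics/g2.png",cv2.resize(p[180:430,300:530],None,fx=2.4,fy=2.4,interpolation=2)[:,:,::-1])
C=cloud(n,d);h=hsv(p)
b=(h[:,:,2]<60)&(d>0)&(C[:,:,2]>125)&(C[:,:,2]<150)&(np.hypot(C[:,:,0]-568,C[:,:,1]+212)<30)
v,u=np.nonzero(b);print("knob px",u.mean(),v.mean(),onplane(n,np.array([[u.mean(),v.mean()]]),133).round(1))
E
python3 m.py|grep -v ring
```

```text
green few 0
orange 2457 ztop 104.9 rect [470.1 108.3] [15.8 70.2] line [ 9.91000e-01 -1.33000e-01  4.70486e+02  1.07457e+02] xrange 434.8 505.2
red 1702 [567.2 -55.1] 1.13
blue 296 [ 567.7 -213.4] 1.38
knob px 440.6204379562044 287.53284671532845 [[ 570.9 -211.7  133. ]]
side blue 466 [ 568.3 -212.2] free [ 568.4 -211.9   60.3] err 1.36 meas z 46.5
side red 309 [568.6 -51.6] free [568.6 -51.6  60.2] err 1.03 meas z 46.7
side green 403 handle rect [ 469.9 -211.1] [16.3 69.6] dir [1.    0.014] ztop 108.0 knob [ 568.7 -214.5] 167
side orange 114 handle rect [471.2 107.2] [11.3 67.5] dir [ 0.995 -0.102] ztop 107.9 knob [570.2  94.9] 82
scene blue 46 [ 568.  -213.9] free [ 567.7 -213.7   59.6] err 1.66 meas z 45.0
scene red 35 [568.9 -54.5] free [569.  -54.6  60.2] err 1.21 meas z 44.6
scene green 65 handle rect [ 466.2 -207.8] [68.4 16.2] dir [ 0.999 -0.042] ztop 106.4 knob [ 565.8 -207.4] 26
scene orange 75 handle rect [468.1 112.8] [14.5 68.5] dir [ 0.99 -0.14] ztop 106.1 knob [566.4 100.9] 35
```

View pics/g2.png

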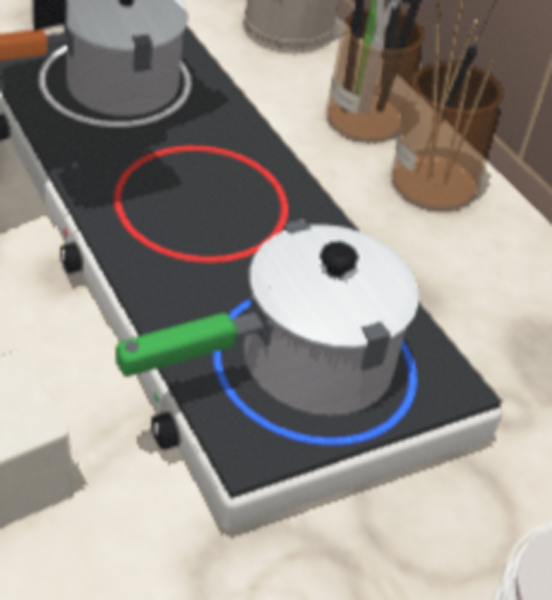

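The crop shows the green pan inside the blue ring, handle straight to the front, red ring empty and centred at crop (202,203). The pan is about 3 mm off ring centre. Next is orange.

```bash
python3 go.py 470.2 108 80 83
```

```text
now [467.7  36.7 190.6] yaw 90.03 d [ -2.6  71.3 110.6] rot [-0.0003 -0.      0.1226]
```

>>> {"method": "pendant", "body": {
  "moves": [
    [[-1,20,0,0,0,0.04],[-2,45,0,0,0,0.08],[-2.6,71.3,0,0,0,0.122],[-2.6,71.3,28,0,0,0.122],[-2.6,71.3,56,0,0,0.122],[-2.6,71.3,84,0,0,0.122],[-2.6,71.3,102,0,0,0.122],[-2.6,71.3,110,0,0,0.122]]
  ]
}}

```text
clock: 8.48
eef_pos: [468.9, 107.3, 78.2]
tcp_rot: [-0.192, -3.133, 0.003]
ft_force: [0.2, -1.1, -0.1]
gripper_width: 1.0
gripper_force: 0.0
```

>>> {"method": "pendant", "body": {
  "moves": [
    [[0,0,0,0,0,0],[0,0,0,0,0,0],[0,0,0,0,0,0],[0,0,0,0,0,0],[0,0,0,0,0,0],[0,0,0,0,0,0],[0,0,0,0,0,0],[0,0,0,0,0,0]]
  ],
  "finger_gap": 0,
  "grip_n": 30
}}

```text
clock: 9.15
eef_pos: [470.2, 109.4, 80.8]
tcp_rot: [0.188, 3.136, 0.0]
ft_force: [-0.4, -0.5, 0.1]
gripper_width: 0.481
gripper_force: 0.0
```

>>> {"method": "pendant", "body": {
  "moves": [
    [[0,0,0,0,0,0],[0,0,0,0,0,0],[0,0,0,0,0,0],[0,0,0,0,0,0],[0,0,0,0,0,0],[0,0,0,0,0,0],[0,0,0,0,0,0],[0,0,0,0,0,0]]
  ]
}}

```text
clock: 9.82
eef_pos: [470.1, 109.4, 80.5]
tcp_rot: [-0.188, -3.136, 0.0]
ft_force: [-0.2, 0.2, -1.0]
gripper_width: 0.182
gripper_force: 30.0
```

```bash
python3 go.py 468 -53 80.5 90
```

```text
now [470.1 109.4  80.5] yaw 83.14 d [ -17.3 -161.5    0. ] rot [-0.000e+00 -1.000e-04 -1.198e-01]
```

>>> {"method": "pendant", "body": {
  "moves": [
    [[-1,-5,0,0,0,-0.01],[-2,-15,0,0,0,-0.02],[-3,-28,0,0,0,-0.03],[-4,-42,0,0,0,-0.045],[-6,-56,0,0,0,-0.06],[-7,-70,0,0,0,-0.075],[-8,-82,0,0,0,-0.088],[-9,-88,0,0,0,-0.1]]
  ]
}}

```text
clock: 10.48
eef_pos: [468.2, 19.1, 80.5]
tcp_rot: [-0.031, -3.141, 0.0]
ft_force: [-0.1, 1.7, -1.0]
gripper_width: 0.181
gripper_force: 30.0
```

>>> {"method": "pendant", "body": {
  "moves": [
    [[0,0,0,0,0,0],[0,0,0,0,0,0]]
  ]
}}

```text
clock: 10.65
eef_pos: [468.4, 20.1, 80.5]
tcp_rot: [-0.034, -3.141, 0.001]
ft_force: [0.4, -1.1, 0.4]
gripper_width: 0.181
gripper_force: 30.0
```

```bash
python3 go.py 468 -53 80.5 90
```

```text
now [468.4  20.1  80.5] yaw 88.78 d [ -1.1 -73.1   0.1] rot [-0.0004 -0.0002 -0.0214]
```

>>> {"method": "pendant", "body": {
  "moves": [
    [[0,-8,0,0,0,-0.002],[0,-20,0,0,0,-0.006],[0,-34,0,0,0,-0.01],[0,-48,0,0,0,-0.014],[-1,-60,0,0,0,-0.018],[-1,-69,0,0,0,-0.02],[-1,-73,0,0,0,-0.021],[-1,-73,0,0,0,-0.021]]
  ]
}}

```text
clock: 11.32
eef_pos: [468.0, -52.8, 80.5]
tcp_rot: [0.0, -3.142, 0.0]
ft_force: [-0.8, -0.2, 0.2]
gripper_width: 0.176
gripper_force: 30.0
```

>>> {"method": "pendant", "body": {
  "moves": [
    [[0,0,0,0,0,0],[0,0,0,0,0,0],[0,0,0,0,0,0]]
  ]
}}

```text
clock: 11.57
eef_pos: [468.1, -51.8, 80.5]
tcp_rot: [0.002, -3.142, 0.0]
ft_force: [1.0, -1.2, -0.5]
gripper_width: 0.182
gripper_force: 30.0
```

```bash
python3 go.py 468 -53 80.5 90
```

```text
now [468.1 -51.8  80.5] yaw 90.09 d [ 0.1 -1.2  0. ] rot [-0.0002 -0.0001  0.0015]
```

>>> {"method": "pendant", "body": {
  "moves": [
    [[0,0,0,0,0,0],[0,0,0,0,0,0],[0,0,0,0,0,0],[0,0,0,0,0,0],[0,0,0,0,0,0],[0,0,0,0,0,0],[0,0,0,0,0,0],[0,0,0,0,0,0]]
  ],
  "finger_gap": 1.0
}}

```text
clock: 12.23
eef_pos: [468.1, -52.1, 80.6]
tcp_rot: [0.002, -3.142, 0.0]
ft_force: [-1.1, 0.2, -0.4]
gripper_width: 0.703
gripper_force: 0.0
```

>>> {"method": "pendant", "body": {
  "moves": [
    [[0,0,-10,0,0,0],[0,0,-30,0,0,0],[0,0,-60,0,0,0],[0,0,-90,0,0,0],[0,0,-110,0,0,0],[0,0,-110,0,0,0]]
  ]
}}

```text
clock: 12.73
eef_pos: [470.4, -52.3, 195.5]
tcp_rot: [-0.001, 3.135, 0.002]
ft_force: [0.7, 0.7, -0.3]
gripper_width: 0.993
gripper_force: 0.0
```

>>> {"method": "pendant", "body": {
  "moves": [
    [[0,38,0,0,0,0],[0,77,0,0,0,0],[0,115,0,0,0,0],[0,154,0,0,0,0],[0,193,0,0,0,0],[0,231,0,0,0,0],[0,250,0,0,0,0],[0,250,0,0,0,0]]
  ]
}}

```text
clock: 13.4
eef_pos: [466.6, 203.1, 190.4]
tcp_rot: [0.012, -3.141, -0.001]
ft_force: [-0.4, -0.6, -0.6]
gripper_width: 1.002
gripper_force: 0.0
```

```bash
python3 - <<'E'
from h import *
n="side";p,d=ctrl.snapshot(n);cv2.imwrite("pics/o2.png",cv2.resize(p[150:430,240:530],None,fx=2,fy=2,interpolation=2)[:,:,::-1])
C=cloud(n,d);h=hsv(p)
for y in(-212,-53):
    b=(h[:,:,2]<60)&(d>0)&(C[:,:,2]>125)&(C[:,:,2]<150)&(np.hypot(C[:,:,0]-568,C[:,:,1]-y)<30)
    v,u=np.nonzero(b);print("knob px",u.mean(),v.mean(),onplane(n,np.array([[u.mean(),v.mean()]]),133).round(1))
E
python3 m.py
```

```text
knob px 440.6376811594203 287.57971014492756 [[ 570.9 -211.8  133. ]]
knob px 388.02247191011236 222.08988764044943 [[570.4 -50.4 133. ]]
side blue 465 [ 568.3 -212.2] free [ 568.4 -212.    60.3] err 1.36 meas z 46.4
side red 211 [568.5 -51.9] free [568.5 -51.8  60.1] err 1.01 meas z 46.7
side green 411 handle rect [ 469.5 -211.2] [15.7 69.9] dir [1.    0.017] ztop 107.9 knob [ 568.7 -214.4] 166
side orange 245 handle rect [468.6 -53.1] [14.4 69.2] dir [1.    0.025] ztop 108.3 knob [568.4 -54.5] 117
scene blue 33 [ 568.3 -214.6] free [ 567.5 -214.2   59.3] err 1.62 meas z 44.9
scene red few 16
scene green 65 handle rect [ 466.7 -208.4] [14.6 66.2] dir [ 1.   -0.03] ztop 106.3 knob [ 565.5 -208. ] 27
scene orange 72 handle rect [465.5 -49.9] [68.2 16.6] dir [1.    0.001] ztop 106.2 knob [564.4 -48.1] 29
```

View pics/o2.png

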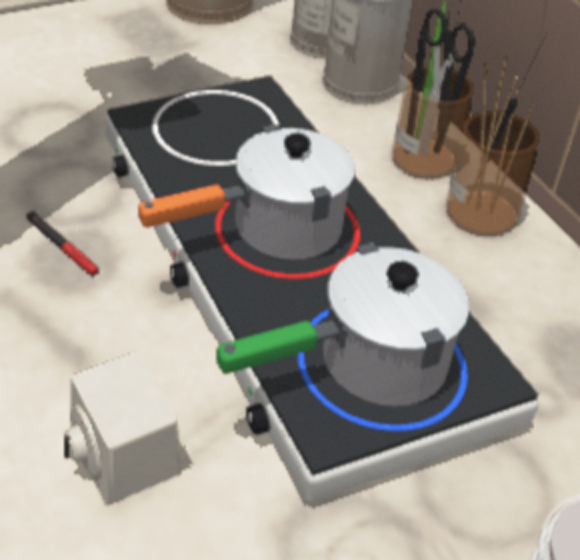

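The crop shows the orange pan inside the red ring (knob at (297,145)) and the green pan inside the blue ring (knob at (402,276)). Both handles point straight to the front, the pen and timer are untouched, and both pans are about 3 mm off centre, so I'm handing in.

>>> {"method": "pendant", "body": {
  "moves": [
    [[0,0,0,0,0,0],[0,0,0,0,0,0],[0,0,0,0,0,0],[0,0,0,0,0,0]]
  ]
}}

```text
clock: 13.88
eef_pos: [467.9, 197.2, 190.7]
tcp_rot: [0.0, 3.141, 0.0]
ft_force: [-0.4, -0.4, -0.3]
gripper_width: 1.004
gripper_force: 0.0
```

```bash
python3 -c "
from workcell import ctrl
print(ctrl.sign_off())"
```

```text
the job is handed in; nothing more can be done
None
```

Handed in at 13.9 s: the green pan stands in the blue ring and the orange pan in the red ring, each measured about 3 mm off centre with its handle straight to the front and released; the hand-in printed no verdict.

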